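Pack out the set-back stop and hold the panel flush

ROBOT

A 6-joint arm with a two-finger parallel gripper is mounted at the origin on the work surface. World frame = base frame: x ahead of the robot, y to its left, z up, the work surface at z = 0. Lengths are in m, angles in rad, forces in N, time in s.
With the tool pointing down it reaches from about 0.375 to 0.9 m from the base axis. Payload 3.1 kg.
Tool frame: the origin (TCP) lies at the very end of the fingers, on their centre line; the grasp point (between the pads) lies 19 mm behind it; y points along the fingers, x is the direction in which the jaws open and shut, and the axes are right-handed (so a half turn about y gives the same grasp; the last joint's range is limited). The gripper opens to 87 mm and grips with 3 to 60 N. Pads are 19 mm wide; open, the fingers measure 117 mm over their backs; the gripper's body (75 mm by 190 mm) begins 51 mm behind the grasp point.
Start: joints at [-1.44, 0.527, 1.433, -0, 1.181, -0.178], TCP at [0.19, -0.595, 0.223] pointing down, gripper open.
Joint ranges: [-3.08, 3.08], [-0.75, 2.2], [0.22, 2.44], [-1.43, 4.57], [0, 2.65], [-2.85, 2.85]. Speed limits (rad/s): [2.79, 2.79, 3.14, 3.14, 3.14, 3.14].

INTERFACE

Orientations are given as a unit quaternion [x, y, z, w].
In Python, from rig import robot gives the robot as it stands.
- The arm moves only by the shell command python3 -m creep 'ROWS' [FORCE]. ROWS is JSON, a list of rows, each a list of 3 entries, a list of its own where there are three numbers: the shift along the tool's x, y, z in mm, then the turn about the tool's y in rad, then the opening, from 0 (shut) to 1 (fully open). A call has 1 to 8 rows; each row shifts and turns the commanded pose from where the row before left it, along the tool's axes as they then stand; what a row does not reach is not made up. A row lasts 1/10 s, in which the tool goes at most 50 mm and 8.59 degrees, less where a joint would pass 70% of its speed; a pose out of reach is approached as far as the arm can. A call with a gripper value outside its range is refused whole. The fingers move at their own pace and stop on an object; FORCE is the grip in N (left out, the last holds). Time passes only in rows, so rows that do not move let the fingers close. It gives the time, the measured TCP pose, the force and the opening at its end, in the units of the state.
- robot.get_obs(): the state, without advancing time (a new reading comes with each control period).
- robot.camera(name): name is "side" or "top"; returns a dict with "pixels" (384x512x3 uint8, red, green, blue), "fx", "fy", "cx", "cy" (pixels), "position" and "rotation" of the camera in the world. Camera axes: x right, y up, looking along -z (the intrinsics and any distortion apply to the point x, -y, -z); pixel columns grow to the right and rows downward; lengths in m; the calibration is good to about 2 mm. A picture is of the moment at which its call begins. There is no depth.
- robot.hand_in(): hands the job in, once; it reports no verdict.
The state is a dict: "time": time; "q": joint angles; "joint_velocities": joint speeds; "joint_torque": joint torques, N m; "position": TCP position; "tool_rot": TCP orientation; "ft_force": force on the tool from outside, world axes, zero at the start; "moment": the same for the moment, N m; "grip_width": finger opening in m.
Only numpy, scipy, OpenCV 4.12 (cv2) and the standard library are available. Lean on these libraries where they do the work, as an engineer would, in place of code of your own. Each camera call takes 0.05 s, during which the arm holds its last target.

TASK

The white panel on the gluing jig must sit square against two stops, but one stop is set back. Take the orange packer from the rack and stand it upright in the gap between the panel and the set-back stop, square to that stop and about at its middle; it is the only place wide enough, so do not shove the panel back to make room. Then push the panel by its near edge until it sits flush on both the packer and the longer stop, and finish while still holding it pressed there with a steady push of about 10 N; leave everything else undisturbed.

Things in the scene. Friction and masses are not known exactly. Their poses are not given: they have to be found in the camera images.
- jig: Flat plywood base board of the gluing jig, fixed on the bench, 240 (x) x 280 (y) x 12 mm thick. Origin: centre of its underside. Its x axis points from the panel to the stops, roughly away from the robot; z up. It carries the two stops and the panel, all with the same heading (the panel to within 0.02 rad).
- panel: Loose rectangular panel, white laminate top on brown board, 100 (x) x 170 (y) x 18 mm thick, 0.18 to 0.35 kg, lying flat on the jig's base board. Origin: centre of its underside. Its +x edge faces the stops; its -x edge is the near edge, to be pushed towards the stops. At the start a gap of about 6 to 9 mm separates it from the long stop, and 12 mm more from the short stop.
- panel_edge_l (a point): Point on the panel's stop-side edge, at its underside: x = +50, y = +55 mm of the panel. Home when at x = +60 mm of the jig.
- panel_edge_r (a point): The same at y = -55 mm of the panel.
- long_stop: The longer stop: dark wooden block fixed on the jig's base board, 40 (x) x 60 (y) x 22 mm tall, with two steel screws in its top. Origin: middle of its BACK edge (the far side from the panel), at its underside; its front face, towards the panel, is at x = -40 mm. It stands at x = +100 mm and y = +55 or -55 mm of the jig; which of the two sides varies.
- short_stop: The set-back stop: like the longer stop but 28 (x) x 60 (y) x 22 mm tall. Origin: middle of its BACK edge, at its underside; its front face is at x = -28 mm, so it stands back by 12 mm, the packer's thickness. It is fixed on the jig at x = +100 mm, on the other side (y) from the longer stop.
- packer_orange: Loose orange plastic packer, 12 mm thick (x), standing upright: a foot 50 mm wide (y) and 34 mm tall, and above it a narrower grip tab 36 mm wide (y) from 34 to 70 mm height; the tab can be gripped across its 36 mm width. 50 g. Origin: centre of its underside. It stands in one of the rack's three slots.
- packer_blue: Same shape as the orange packer (foot 50 mm wide, 70 mm tall), but 8 mm thick and blue; standing in the rack. A bystander.
- packer_grey: Same shape as the orange packer (foot 50 mm wide, 70 mm tall), but 10 mm thick and grey; standing in the rack. A bystander.
- rack: Low wooden packer rack fixed on the bench, 150 (x) x 70 (y) x 20 mm tall, with three slots 16 (x) x 54 (y) mm at x = -45, 0 and +45 mm, their floors 6 mm above its underside. Origin: centre of its underside. Packers are lifted straight up out of it. Rack and jig may swap sides of the bench.
- drill: Blue and black cordless drill lying on its side, about 200 x 190 x 60 mm. Origin: underside below the motor. A bystander.
- glue_bottle: Closed glue bottle with red cap, 60 mm across, 170 mm tall, at the far side of the bench. Origin: centre of its underside. A bystander.
- tape_measure: Yellow tape measure, 70 x 75 x 36 mm, at the far side of the bench. Origin: centre of its underside. A bystander.
- mallet: Black rubber mallet with wooden handle, lying, 290 mm long, head 60 mm tall. Origin: on the bench under the handle. A bystander.
- bar_clamp: Steel bar clamp with red handle, lying, 320 mm long, 22 mm tall. Origin: on the bench under the middle of its bar. A bystander.
Mind the look-alikes: they are no part of the job. What is shaped like the panel but green or turquoise is not meant.

How it is judged:
By the outcome, as a careful person would: the job done as asked, in the order asked, and still so for the second after the job is handed in, while the arm keeps its last pose, push and grip.
It also fails if it takes over 64 s, if anything falls off the work surface, if the arm or the gripper's body presses on something with over 40 N, if the wrist force passes 120 N, or if a joint passes its speed limit or range.

## Working session

There is one attempt and no reset: what is moved stays moved. The work goes in short steps, Python scripts to look and compute and a shell command to move; the robot and the scene stay as the last step left them, time stands still between calls to the robot, and variables do not carry over. Pictures are saved under pics/ and viewed, and the job is handed in when it is done.

```bash
ls; mkdir -p pics
python3 - <<'E'
from rig import robot
import cv2
for n in("side","top"):
    c=robot.camera(n); cv2.imwrite(f"pics/{n}0.png",c["pixels"][:,:,::-1])
    print({k:v for k,v in c.items() if k!="pixels"})
print(robot.get_obs())
E
```

```text
pics
{'fx': 413.92868268330085, 'fy': 413.92868268330085, 'cx': 252.23528331772187, 'cy': 193.2495874615076, 'position': array([-0.24698489,  0.79600733,  1.05043298]), 'rotation': array([-0.14933754,  0.37201933,  0.84155179, -0.36206423])}
{'fx': 389.7862310786188, 'fy': 389.7862310786188, 'cx': 254.9241905267401, 'cy': 193.9375685599984, 'position': array([0.34876327, 0.03072267, 1.24383191]), 'rotation': array([-0.05423319,  0.05928147,  0.70728324, -0.70234954])}
{'time': 0.1, 'q': array([-1.44050127e+00,  5.28385819e-01,  1.43376753e+00,  3.63571731e-06,
        1.18137717e+00, -1.78494668e-01]), 'joint_velocities': array([-0.00047852, -0.00170775, -0.0018865 ,  0.00010284, -0.00086657,
        0.00067599]), 'joint_torque': array([-7.40169417e-04, -4.40986311e+01, -1.77150500e+01,  6.34735124e-02,
        5.33968024e-02, -4.56147870e-05]), 'position': array([ 0.18988764, -0.59477421,  0.22166384]), 'tool_rot': array([-0.5704461 ,  0.41763328, -0.4166897 ,  0.57143974]), 'ft_force': array([-0.12324165,  0.23955767, -0.71336702]), 'moment': array([-0.01476373, -0.01618467,  0.03045551]), 'grip_width': 0.08699566265434026}
```

View pics/top0.png

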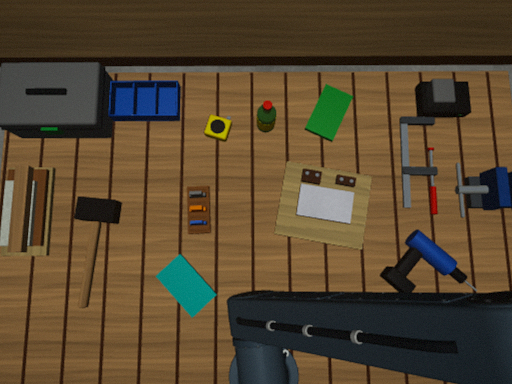

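View pics/side0.png

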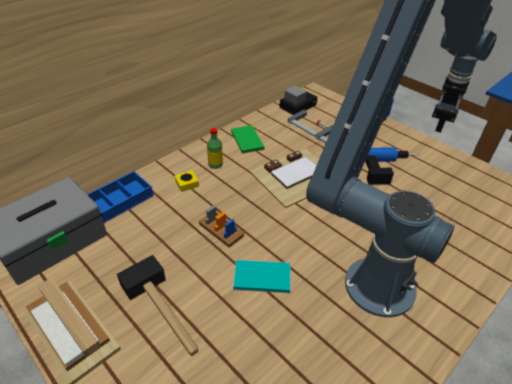

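The top view shows the jig around (324,205), with the stops at (311,176) and (345,181). The rack is at (199,210), with the orange packer in its middle slot. I'll zoom in next.

```bash
python3 - <<'E'
import cv2,numpy as np
t=cv2.imread("pics/top0.png");s=cv2.imread("pics/side0.png")
cv2.imwrite("pics/z1.png",cv2.resize(t[155:255,270:380],None,fx=6,fy=6,interpolation=cv2.INTER_CUBIC)[:600])
cv2.imwrite("pics/z2.png",cv2.resize(t[180:240,180:220],None,fx=10,fy=10,interpolation=cv2.INTER_CUBIC))
a=cv2.resize(s[195:250,190:250],None,fx=6,fy=6,interpolation=cv2.INTER_CUBIC)
b=cv2.resize(s[140:210,240:330],None,fx=6,fy=6,interpolation=cv2.INTER_CUBIC)[:,:440]
cv2.imwrite("pics/z3.png",cv2.resize(s[140:210,240:340],None,fx=7,fy=7,interpolation=cv2.INTER_CUBIC))
cv2.imwrite("pics/z4.png",a)
E
cat > h.py <<'E'
import numpy as np,cv2
from scipy.spatial.transform import Rotation as R
from scipy.optimize import least_squares
CAM={"side":(413.92868268330085,252.23528331772187,193.2495874615076,[-0.24698489,0.79600733,1.05043298],[-0.14933754,0.37201933,0.84155179,-0.36206423]),
"top":(389.7862310786188,254.9241905267401,193.9375685599984,[0.34876327,0.03072267,1.24383191],[-0.05423319,0.05928147,0.70728324,-0.70234954])}
def proj(n,P):
    f,cx,cy,p,q=CAM[n];d=(np.atleast_2d(P)-p)@R.from_quat(q).as_matrix()
    return np.c_[cx+f*d[:,0]/-d[:,2],cy-f*d[:,1]/-d[:,2]]
def ray(n,u,v,z):
    f,cx,cy,p,q=CAM[n];d=R.from_quat(q).apply([(u-cx)/f,-(v-cy)/f,-1]);p=np.array(p)
    return p+d*(z-p[2])/d[2]
E
```

```text
(no output)
```

View pics/z1.png

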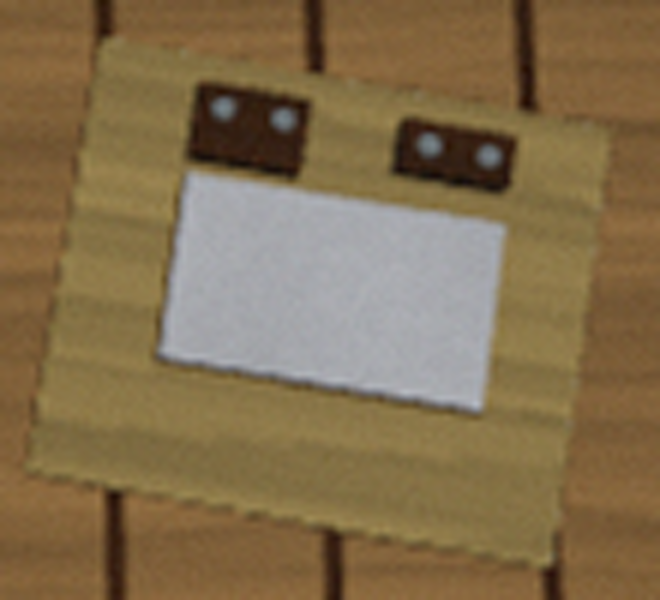

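View pics/z2.png

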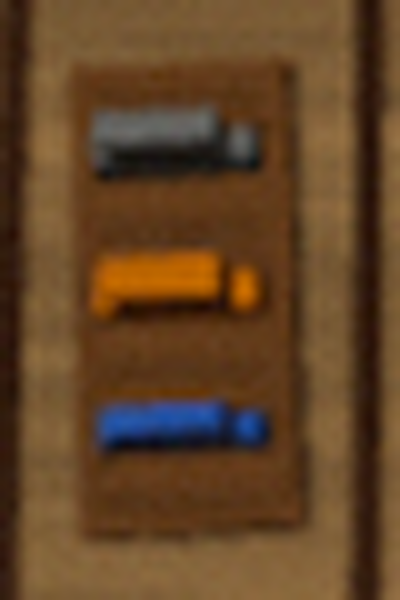

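View pics/z3.png

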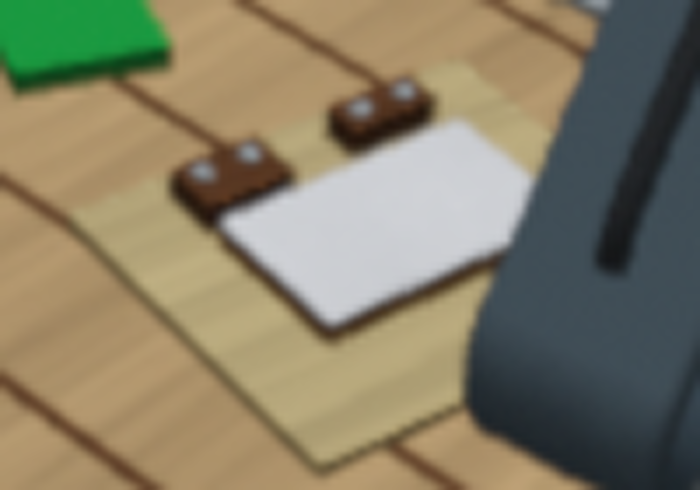

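View pics/z4.png

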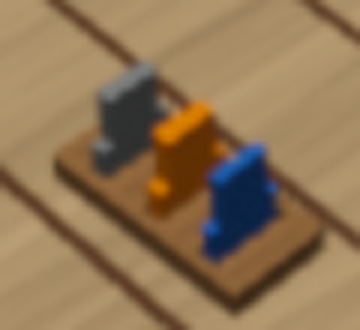

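```bash
cat > fit.py <<'E'
from h import *
def rigid(L,pose):
    x,y,a=pose;c,s=np.cos(a),np.sin(a);L=np.array(L,float)
    return np.c_[x+c*L[:,0]-s*L[:,1],y+s*L[:,0]+c*L[:,1],L[:,2]]
def fit(obs,x0):
    # obs: list of (cam, local pts, pixels)
    f=lambda p:np.concatenate([(proj(n,rigid(L,p))-px).ravel() for n,L,px in obs])
    r=least_squares(f,x0,loss="soft_l1");return r.x,np.round(f(r.x).reshape(-1,2),2)
def up(pts,k,ox,oy): p=np.array(pts,float);return (p+.5)/k-.5+[ox,oy]
E
python3 - <<'E'
from fit import *
T=lambda p:up(p,6,270,155); S=lambda p:up(p,7,240,140); Q=lambda p:up(p,10,180,180); K=lambda p:up(p,6,190,195)
j=.001*np.array([[120,140,12],[120,-140,12],[-120,-140,12],[-120,140,12]])
st=.001*np.array([[100,85,34],[100,25,34],[100,-25,34],[100,-85,34]])
ot=("top",j,T([(105,38),(610,125),(550,568),(30,472)]))
os_=("top",st,T([(200,84),(311,100),(404,117),(517,137)]))
sd=("side",j[[0,3]],S([(70,215),(322,472)]))
for o in([ot],[ot,os_],[sd,os_],[ot,os_,sd]):
    print("jig",*fit(o,[.45,-.15,-.17]))
# white panel corners
for n,ro in(("top",(270,155,110,100)),("side",(300,150,30,45))):
    im=cv2.imread(f"pics/{n}0.png");x,y,w,h=ro
    if n=="side":continue
    c=cv2.resize(im[y:y+h,x:x+w],None,fx=8,fy=8,interpolation=cv2.INTER_CUBIC)
    m=(c[:,:,0]>128).astype(np.uint8)
    cs,_=cv2.findContours(m,cv2.RETR_EXTERNAL,cv2.CHAIN_APPROX_NONE);k=max(cs,key=cv2.contourArea)
    b=up(cv2.boxPoints(cv2.minAreaRect(k)),8,x,y);print(b); print(cv2.contourArea(k)/64)
p=.001*np.array([[50,85,30],[50,-85,30],[-50,-85,30],[-50,85,30]])
pt=("top",p,T([(188,172),(506,225),(482,410),(158,357)]))
ps=("side",p[[0,1,3]],S([(220,222),(463,120),(331,325)]))
for o in([pt],[pt,ps],[ps]): print("panel",*fit(o,[.45,-.15,-.17]))
r=.001*np.array([[75,35,20],[75,-35,20],[-75,-35,20],[-75,35,20]])
rt=("top",r,Q([(78,65),(290,62),(300,525),(82,535)]))
rs=("side",r[[0,2,3,1]],K([(55,155),(322,230),(235,295),(150,88)]))
for o in([rt],[rs],[rt,rs]):print("rack",*fit(o,[.35,.2,0]))
tab=.001*np.array([[6,18,76],[6,-18,76],[-6,-18,76],[-6,18,76]])
tt=("top",tab,Q([(95,258),(218,250),(220,290),(95,292)]))
ts=("side",tab,K([(152,130),(195,101),(212,112),(168,140)]))
for o in([tt],[ts],[tt,ts]):print("packer",*fit(o,[.35,.2,0]))
E
```

```text
jig [ 0.51413177 -0.1975539  -0.18570974] [[-0.63 -0.45]
 [ 0.6   0.13]
 [ 0.67  0.07]
 [-0.65  0.16]]
jig [ 0.5135438  -0.19714851 -0.18422164] [[-0.81 -0.22]
 [ 0.44  0.23]
 [ 0.62  0.21]
 [-0.73  0.42]
 [-0.03 -0.57]
 [ 0.11  0.03]
 [ 0.17 -0.08]
 [ 0.04 -0.13]]
jig [ 0.51239151 -0.19716463 -0.1794463 ] [[-0.53 -0.26]
 [ 0.22 -0.91]
 [-0.18 -0.12]
 [-0.03  0.39]
 [ 0.04  0.22]
 [-0.07  0.08]]
jig [ 0.51313244 -0.19720421 -0.18236947] [[-0.87 -0.04]
 [ 0.4   0.27]
 [ 0.73  0.27]
 [-0.66  0.65]
 [-0.07 -0.41]
 [ 0.07  0.16]
 [ 0.13  0.03]
 [ 0.02 -0.06]
 [-0.63 -0.44]
 [-0.07 -1.05]]
[[295.59553146 214.29359055]
 [300.69490433 183.04635048]
 [354.86212158 191.8861351 ]
 [349.76274109 223.13337708]]
1671.59375
panel [ 0.51526233 -0.19946299 -0.17424299] [[-0.13 -0.11]
 [-0.   -0.11]
 [-0.03  0.21]
 [ 0.16  0.01]]
panel [ 0.51454003 -0.19936375 -0.17443451] [[-0.16  0.11]
 [-0.02  0.12]
 [-0.05  0.44]
 [ 0.13  0.23]
 [-0.01 -0.39]
 [-0.57 -0.34]
 [-0.14 -0.62]]
panel [ 0.51180797 -0.19780689 -0.18171681] [[ 0.2   0.  ]
 [-0.14  0.17]
 [-0.06 -0.13]]
rack [0.50015594 0.20038118 0.0295195 ] [[-0.37 -0.03]
 [ 0.41 -0.5 ]
 [ 0.28  0.33]
 [-0.32  0.15]]
rack [0.49732904 0.19999465 0.01800405] [[ 0.01 -0.65]
 [ 0.74 -0.17]
 [-0.31  0.26]
 [-0.34  0.47]]
rack [0.49908534 0.20004266 0.02428854] [[-0.14  0.24]
 [ 0.64 -0.12]
 [ 0.26  0.73]
 [-0.35  0.44]
 [-0.39 -0.81]
 [ 0.43 -0.56]
 [-0.52 -0.08]
 [-0.82  0.25]]
packer [0.49991535 0.20191605 0.03574913] [[ 0.19 -0.27]
 [-0.17  0.03]
 [-0.28 -0.03]
 [ 0.26  0.27]]
packer [0.49819788 0.20176168 0.06936568] [[-0.24  0.41]
 [ 0.43 -0.48]
 [ 0.17 -0.54]
 [-0.33  0.56]]
packer [0.49932622 0.20171652 0.04762832] [[ 0.23 -0.01]
 [-0.13  0.15]
 [-0.2   0.09]
 [ 0.35  0.54]
 [-0.51  0.14]
 [ 0.33 -0.62]
 [ 0.01 -0.65]
 [-0.66  0.33]]
```

```bash
cat >> h.py <<'E'
def togo(target,yaw,pos=None,quat=None):
    """jaw axis along yaw's y direction; returns shift in tool axes (mm) and turn about tool y"""
    from rig import robot
    o=robot.get_obs();p=np.array(o["position"]);M=R.from_quat(o["tool_rot"]).as_matrix()
    y=np.array([-np.sin(yaw),np.cos(yaw),0])
    x=M[:,0];
    a=np.arctan2(y[1],y[0])-np.arctan2(x[1],x[0]); a=(a+np.pi/2)%np.pi-np.pi/2
    print("t",o["time"],"pos",np.round(p,4),"ft",np.round(o["ft_force"],1),"w",round(o["grip_width"],4))
    print("axes x",M[:,0].round(3),"y",M[:,1].round(3),"z",M[:,2].round(3),"q6",round(o["q"][5],2))
    d=np.array(target)-p
    print("world d mm",(1e3*d).round(1),"tool d mm",(1e3*M.T@d).round(1),"turn about tool y",(a*np.sign(M[2,1])).round(3))
E
python3 -c "
from h import *
togo([.4995,.2017,.15],.04)"
```

```text
t 0.1 pos [ 0.1899 -0.5948  0.2217] ft [-0.1  0.2 -0.7] w 0.087
axes x [ 0.304 -0.953 -0.002] y [-0.     0.002 -1.   ] z [0.953 0.304 0.   ] q6 -0.18
world d mm [309.6 796.5 -71.7] tool d mm [-664.6   73.1  537. ] turn about tool y 0.269
```

```bash
python3 -m creep '[[[0,0,40],0,1],[[0,0,50],0,1],[[0,0,50],0,1],[[0,0,50],0,1],[[-30,0,45],0,1],[[-40,0,20],0,1],[[-40,0,20],0,1],[[-40,0,20],0,1]]'
python3 -m creep '[[[-40,0,20],0,1],[[-40,0,20],0,1],[[-40,0,20],0,1],[[-40,0,20],0,1],[[-40,0,20],0,1],[[-40,0,20],0,1],[[-40,0,20],0,1],[[-40,0,20],0,1]]'
python3 -m creep '[[[-40,0,20],0,1],[[-40,0,20],0,1],[[-40,0,20],0,1],[[-30,0,20],0,1],[[0,0,0],0.09,1],[[0,0,0],0.09,1],[[0,0,0],0.09,1],[[0,0,0],0,1]]'
python3 -c "
from h import *
togo([.4995,.2017,.15],.04)"
```

```text
time: 0.9
position: [0.423, -0.3638, 0.2219]
tool_rot: [-0.571, 0.418, -0.417, 0.571]
ft_force: [0.3, -0.2, -0.6]
grip_width: 0.087
time: 1.7
position: [0.4778, -0.0107, 0.2224]
tool_rot: [0.571, -0.417, 0.417, -0.571]
ft_force: [0.7, 0.0, -0.8]
grip_width: 0.0869
time: 2.5
position: [0.5083, 0.1549, 0.2222]
tool_rot: [0.51, -0.49, 0.49, -0.509]
ft_force: [0.3, -0.1, -0.2]
grip_width: 0.087
t 2.5 pos [0.5083 0.1549 0.2222] ft [ 0.3 -0.1 -0.2] w 0.087
axes x [ 0.039 -0.999  0.   ] y [-0.001 -0.    -1.   ] z [ 0.999  0.039 -0.001] q6 1.62
world d mm [ -8.8  46.8 -72.2] tool d mm [-47.1  72.2  -6.9] turn about tool y -0.001
```

```bash
python3 -m creep '[[[-24,0,-4],0,1],[[-23,20,-3],0,1],[[0,30,0],0,1],[[0,22,0],0,1],[[0,0,0],0,1]]'
python3 - <<'E'
from h import *
togo([.4995,.2017,.046],.04)
from rig import robot
c=robot.camera("side")["pixels"][:,:,::-1];t=robot.camera("top")["pixels"][:,:,::-1]
cv2.imwrite("pics/side1.png",c);cv2.imwrite("pics/top1.png",t)
a=cv2.resize(c[170:260,180:270],(400,400),interpolation=2);b=cv2.resize(c[135:225,240:330],(400,400),interpolation=2)
cv2.imwrite("pics/z5.png",np.hstack([a,b]))
E
```

```text
time: 3.0
position: [0.4972, 0.2009, 0.1477]
tool_rot: [0.512, -0.491, 0.488, -0.508]
ft_force: [-0.8, -0.1, -0.1]
grip_width: 0.0872
t 3.0 pos [0.4972 0.2009 0.1477] ft [-0.8 -0.1 -0.1] w 0.0872
axes x [ 0.041 -0.999  0.001] y [-0.007 -0.001 -1.   ] z [ 0.999  0.041 -0.007] q6 1.71
world d mm [   2.3    0.8 -101.7] tool d mm [ -0.8 101.7   3.1] turn about tool y 0.001
```

View pics/z5.png

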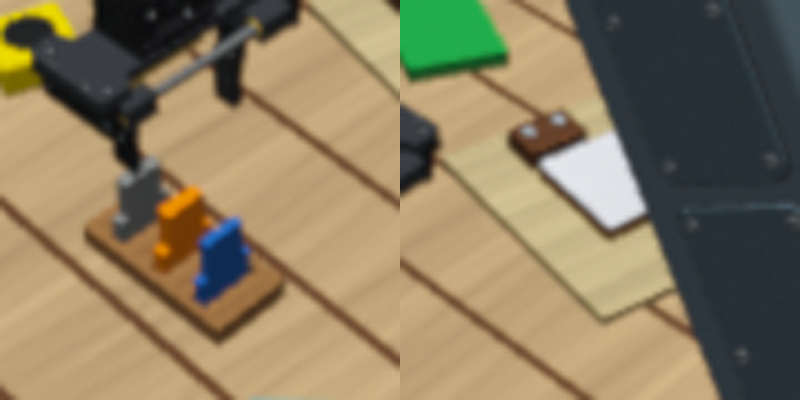

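View pics/top1.png

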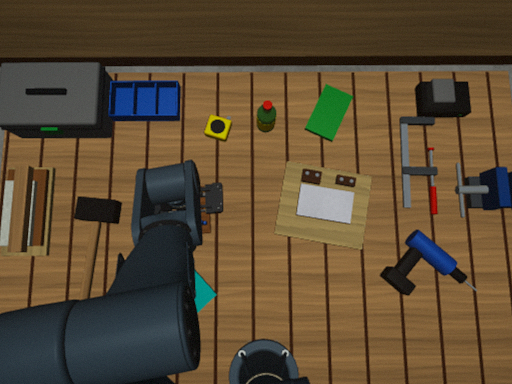

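The side view shows the fingers hanging about 70 mm above the packers and straddling the orange one. The top view leaves the jig in clear view at (324,205). I'll descend and grip.

```bash
python3 -m creep '[[[0,20,1],0,0.85],[[0,25,1],0,0.8],[[0,25,0],0,0.7],[[0,20,0],0,0.7],[[0,8,0],0,0.7],[[0,0,0],0,0.7],[[0,0,0],0,0.7]]'
python3 -c "
from h import *
togo([.4995,.2017,.047],.04)"
```

```text
time: 3.8
position: [0.5031, 0.2016, 0.0538]
tool_rot: [-0.509, 0.49, -0.491, 0.51]
ft_force: [-0.1, -0.2, 0.6]
grip_width: 0.0612
t 3.8 pos [0.5031 0.2016 0.0538] ft [-0.1 -0.2  0.6] w 0.0612
axes x [ 0.039 -0.999 -0.   ] y [ 0.002  0.    -1.   ] z [0.999 0.039 0.002] q6 1.71
world d mm [-3.6  0.1 -6.8] tool d mm [-0.3  6.8 -3.6] turn about tool y -0.001
```

```bash
python3 -m creep '[[[0,5,-3.5],0,0.7],[[0,0,0],0,0.7],[[0,0,0],0,0.7]]'
python3 -c "
from h import *
togo([.4995,.2017,.048],.04)
from rig import robot
c=robot.camera('side')['pixels'][:,:,::-1]
cv2.imwrite('pics/z6.png',cv2.resize(c[170:260,180:270],(540,540),interpolation=2))"
```

```text
time: 4.1
position: [0.4983, 0.2014, 0.048]
tool_rot: [-0.51, 0.49, -0.49, 0.51]
ft_force: [0.3, -0.6, 0.8]
grip_width: 0.0611
t 4.1 pos [0.4983 0.2014 0.048 ] ft [ 0.3 -0.6  0.8] w 0.0611
axes x [ 0.039 -0.999 -0.   ] y [ 0.  0. -1.] z [0.999 0.039 0.   ] q6 1.71
world d mm [1.2 0.3 0. ] tool d mm [-0.3 -0.   1.2] turn about tool y -0.001
```

View pics/z6.png

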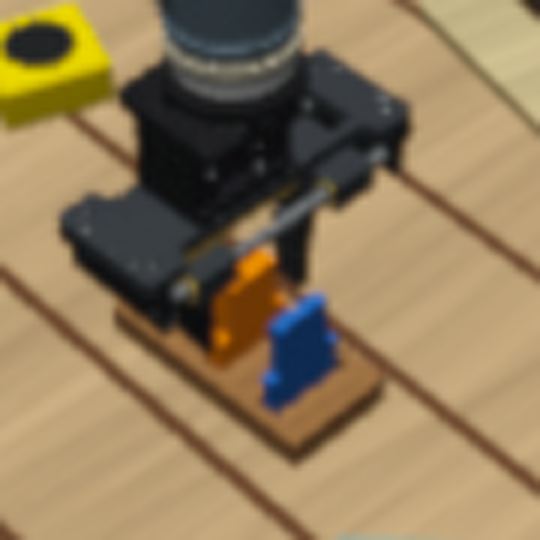

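The orange packer is between the fingers at (245,310). I'll close on it.

```bash
python3 -m creep '[[[0,0,0],0,0.3],[[0,0,0],0,0.3],[[0,0,0],0,0.3],[[0,0,0],0,0.3],[[0,0,0],0,0.3],[[0,0,0],0,0.3]]' 30
python3 -m creep '[[[0,-5,0],0,0.3],[[0,-10,0],0,0.3],[[0,-20,0],0,0.3],[[0,-25,0],0,0.3],[[0,-25,0],0,0.3],[[0,-25,0],0,0.3],[[0,0,0],0,0.3],[[0,0,0],0,0.3]]'
python3 -c "
from h import *
togo([.5,.2,.15],.0)
from rig import robot
for n in ('side','top'):
  c=robot.camera(n)['pixels'][:,:,::-1]
  cv2.imwrite('pics/%s7.png'%n,c)
c=cv2.imread('pics/side7.png')
cv2.imwrite('pics/z7.png',cv2.resize(c[150:260,160:270],(550,550),interpolation=2))"
```

```text
time: 4.75
position: [0.4984, 0.2013, 0.0476]
tool_rot: [-0.51, 0.49, -0.49, 0.51]
ft_force: [0.7, -1.1, 0.5]
grip_width: 0.0354
time: 5.55
position: [0.4985, 0.2014, 0.1584]
tool_rot: [-0.509, 0.49, -0.491, 0.51]
ft_force: [-0.3, 0.3, -0.4]
grip_width: 0.0356
t 5.55 pos [0.4985 0.2014 0.1584] ft [-0.3  0.3 -0.4] w 0.0356
axes x [ 0.039 -0.999 -0.   ] y [ 0.002  0.    -1.   ] z [0.999 0.039 0.002] q6 1.71
world d mm [ 1.5 -1.4 -8.4] tool d mm [1.4 8.4 1.5] turn about tool y 0.039
```

View pics/z7.png

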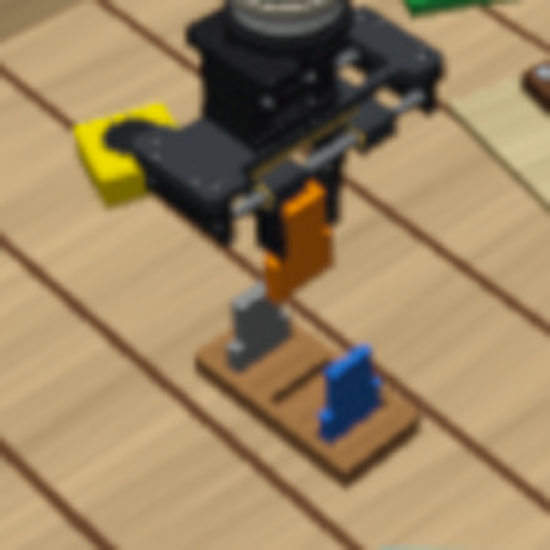

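The side view shows the orange packer held upright at (300,240) and its slot empty, with blue and grey undisturbed. I'll carry it over the gap.

```bash
python3 -m creep '[[[20,0,0],0,0.3],[[40,0,5],0,0.3],[[45,0,10],0,0.3],[[45,0,10],0,0.3],[[45,0,10],0,0.3],[[45,0,10],0,0.3],[[45,0,10],0,0.3],[[45,0,10],0,0.3]]'
python3 -m creep '[[[45,0,10],0,0.3],[[45,0,5],0,0.3],[[30,0,5],0,0.3],[[16,0,0],0,0.3],[[0,0,0],0.11,0.3],[[0,0,0],0.11,0.3],[[0,0,0],0,0.3],[[0,0,0],0,0.3]]'
python3 -c "
from h import *
togo([.5656,-.2628,.12],-.182)
"
```

```text
time: 6.45
position: [0.5754, -0.1275, 0.1559]
tool_rot: [0.51, -0.491, 0.489, -0.509]
ft_force: [1.0, 0.3, -0.3]
grip_width: 0.0356
time: 7.25
position: [0.6008, -0.2599, 0.1567]
tool_rot: [-0.454, 0.543, -0.542, 0.453]
ft_force: [0.5, -0.2, 0.0]
grip_width: 0.0356
t 7.25 pos [ 0.6008 -0.2599  0.1567] ft [ 0.5 -0.2  0. ] w 0.0356
axes x [-0.177 -0.984 -0.001] y [-0.002  0.001 -1.   ] z [ 0.984 -0.177 -0.002] q6 1.17
world d mm [-35.2  -2.9 -36.7] tool d mm [  9.1  36.8 -34. ] turn about tool y 0.004
```

```bash
python3 -m creep '[[[9,0,-14],0.004,0.3],[[0,20,-20],0,0.3],[[0,17,0],0,0.3],[[0,0,0],0,0.3],[[0,0,0],0,0.3]]'
python3 -c "
from h import *
togo([.5656,-.2628,.12],-.182)
from rig import robot
for n in ('side','top'):
  c=robot.camera(n)['pixels'][:,:,::-1]
  cv2.imwrite('pics/%s8.png'%n,c)
c=cv2.imread('pics/side8.png');t=cv2.imread('pics/top8.png')
cv2.imwrite('pics/z8.png',np.hstack([cv2.resize(c[120:200,240:320],(400,400),interpolation=2),cv2.resize(t[150:250,270:370],(400,400),interpolation=2)]))"
```

```text
time: 7.75
position: [0.5666, -0.2633, 0.1206]
tool_rot: [-0.452, 0.544, -0.544, 0.452]
ft_force: [-0.3, 0.1, -0.0]
grip_width: 0.0357
t 7.75 pos [ 0.5666 -0.2633  0.1206] ft [-0.3  0.1 -0. ] w 0.0357
axes x [-0.183 -0.983 -0.   ] y [-0.  0. -1.] z [ 0.983 -0.183 -0.   ] q6 1.14
world d mm [-1.   0.5 -0.6] tool d mm [-0.4  0.6 -1.1] turn about tool y -0.002
```

View pics/z8.png

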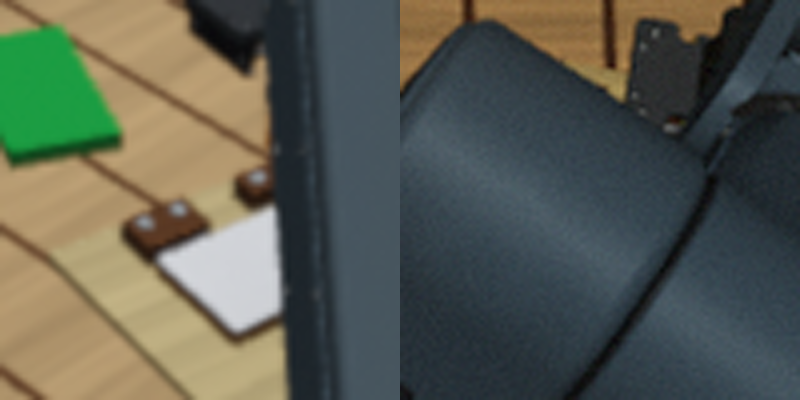

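Both views of the gap are blocked by the arm. The side view shows only part of the short stop at (255,185), so I'll measure the packer's offset in the hand from the earlier held picture.

Run:
```python
from h import *
c=cv2.imread('pics/side7.png')
cv2.imwrite('pics/z9.png',cv2.resize(c[180:215,205:235],None,fx=16,fy=16,interpolation=2))
t=cv2.imread('pics/top7.png');cv2.imwrite('pics/z10.png',cv2.resize(t[165:245,165:245],None,fx=7,fy=7,interpolation=2))
```

```text
(no output)
```

View pics/z9.png

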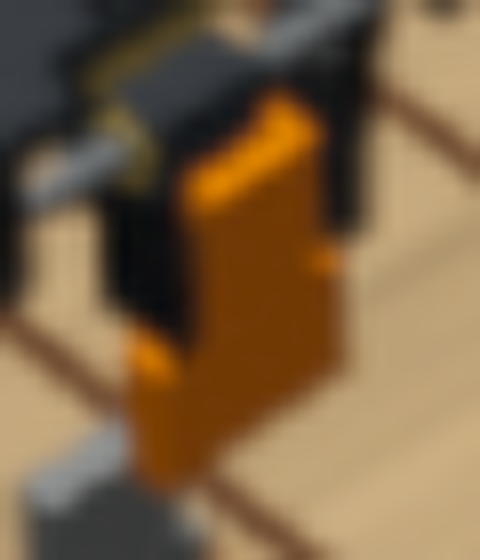

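View pics/z10.png

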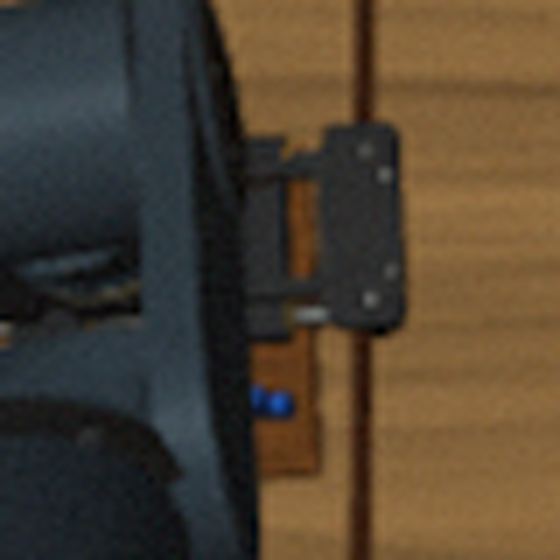

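Run:
```python
from fit import *
U=lambda p:up(p,16,205,180)
b=158.4-41.8
L=np.array([[-6,18,70],[-6,-18,70],[-6,25,0],[-6,-25,0],[-6,25,34],[6,25,34],[6,25,0],[6,18,70],[6,-18,70]],float);L[:,2]+=b
px=U([(203,213),(322,145),(178,490),(348,365),(178,378),(132,332),(138,462),(183,175),(275,95)])
print(*fit([("side",L/1e3,px)],[.4985,.2014,.04]))
def f(p):
    M=L/1e3+[0,0,p[3]];return (proj("side",rigid(M,p[:3]))-px).ravel()
r=least_squares(f,[.4985,.2014,.04,0]);print(r.x,np.round(r.fun.reshape(-1,2),2))
```

```text
[0.49846894 0.1985444  0.08493205] [[-0.56  0.14]
 [ 0.17 -1.39]
 [ 0.34  0.13]
 [ 0.63 -0.15]
 [-0.11 -0.57]
 [ 0.04  0.51]
 [ 0.16  0.08]
 [-2.07  0.74]
 [ 0.35  0.01]]
[ 0.5214027   0.17979937  0.07335276 -0.02823808] [[-0.43  0.34]
 [ 0.14 -0.96]
 [ 0.46 -0.21]
 [ 0.55 -0.16]
 [ 0.03 -0.68]
 [ 0.3   0.44]
 [ 0.4  -0.22]
 [-1.83  0.97]
 [ 0.43  0.47]]
```

```bash
python3 -m creep '[[[0,15,-1.5],0,0.3],[[0,15,0],0,0.3],[[0,12,0],0,0.3],[[0,0,0],0,0.3],[[0,0,0],0,0.3]]'
python3 -c "
from h import *
togo([.5650,-.2628,.055],-.182)
"
```

```text
time: 8.35
position: [0.5649, -0.2634, 0.0782]
tool_rot: [-0.452, 0.544, -0.544, 0.452]
ft_force: [0.9, 0.2, 0.4]
grip_width: 0.0356
t 8.35 pos [ 0.5649 -0.2634  0.0782] ft [0.9 0.2 0.4] w 0.0356
axes x [-0.184 -0.983 -0.   ] y [-0.  0. -1.] z [ 0.983 -0.184 -0.001] q6 1.14
world d mm [  0.1   0.6 -23.2] tool d mm [-0.6 23.2  0. ] turn about tool y -0.003
```

```bash
python3 -m creep '[[[0,4,0],0,0.3],[[0,4,0],0,0.3],[[0,0,0],0,0.3]]'; python3 -m creep '[[[0,4,0],0,0.3],[[0,4,0],0,0.3],[[0,0,0],0,0.3]]'; python3 -m creep '[[[0,4,0],0,0.3],[[0,0,0],0,0.3]]'
python3 -m creep '[[[0,2,0],0,0.3],[[0,0,0],0,0.3]]'
```

```text
time: 8.65
position: [0.5646, -0.2633, 0.0702]
tool_rot: [-0.452, 0.544, -0.544, 0.452]
ft_force: [0.1, 0.4, -0.5]
grip_width: 0.0358
time: 8.95
position: [0.5644, -0.2631, 0.0619]
tool_rot: [-0.452, 0.545, -0.544, 0.452]
ft_force: [0.6, -0.2, -0.5]
grip_width: 0.0361
time: 9.15
position: [0.5646, -0.2632, 0.058]
tool_rot: [-0.452, 0.544, -0.544, 0.452]
ft_force: [-0.0, 0.4, -1.1]
grip_width: 0.0355
time: 9.35
position: [0.5647, -0.2633, 0.0563]
tool_rot: [-0.452, 0.544, -0.544, 0.452]
ft_force: [0.0, -0.3, -1.2]
grip_width: 0.0353
```

```bash
python3 -m creep '[[[0,1,0],0,0.3],[[0,0,0],0,0.3]]'; python3 -m creep '[[[0,1,0],0,0.3],[[0,0,0],0,0.3]]'; python3 -m creep '[[[0,0.5,0],0,0.3],[[0,0,0],0,0.3]]'
```

```text
time: 9.55
position: [0.5648, -0.2634, 0.0555]
tool_rot: [-0.452, 0.544, -0.544, 0.452]
ft_force: [0.5, 0.5, 0.2]
grip_width: 0.0358
time: 9.75
position: [0.5648, -0.2634, 0.0545]
tool_rot: [-0.452, 0.544, -0.544, 0.452]
ft_force: [-0.6, -0.3, -0.9]
grip_width: 0.0355
time: 9.95
position: [0.5648, -0.2634, 0.054]
tool_rot: [-0.452, 0.544, -0.544, 0.452]
ft_force: [-0.6, 0.1, 0.5]
grip_width: 0.0361
```

Just above the board now. I'll slide forward towards the stop in small steps to find it.

```bash
for i in 1; do python3 -m creep '[[[0,0,1],0,0.3],[[0,0,0],0,0.3]]'; python3 -m creep '[[[0,0,1],0,0.3],[[0,0,0],0,0.3]]'; python3 -m creep '[[[0,0,0.7],0,0.3],[[0,0,0],0,0.3]]';  done
```

```text
time: 10.15
position: [0.566, -0.2637, 0.0541]
tool_rot: [0.452, -0.544, 0.544, -0.452]
ft_force: [0.5, 0.0, 0.1]
grip_width: 0.0356
time: 10.35
position: [0.567, -0.2639, 0.0541]
tool_rot: [0.452, -0.544, 0.544, -0.452]
ft_force: [-0.0, 0.3, -1.0]
grip_width: 0.0356
time: 10.55
position: [0.5676, -0.2639, 0.0541]
tool_rot: [0.452, -0.544, 0.544, -0.452]
ft_force: [-0.3, -0.9, -1.0]
grip_width: 0.036
```

```bash
python3 -m creep '[[[0,0,0.7],0,0.3],[[0,0,0],0,0.3]]'; python3 -m creep '[[[0,0,0.7],0,0.3],[[0,0,0],0,0.3]]';python3 -c "
from rig import robot;print(robot.get_obs()['ft_force'])"
```

```text
time: 10.75
position: [0.568, -0.264, 0.054]
tool_rot: [-0.452, 0.544, -0.544, 0.452]
ft_force: [-0.0, -0.5, 0.7]
grip_width: 0.0355
time: 10.95
position: [0.5682, -0.264, 0.054]
tool_rot: [-0.452, 0.545, -0.544, 0.451]
ft_force: [-1.8, -0.6, 0.8]
grip_width: 0.0358
[-1.79878503 -0.57605594  0.83209381]
```

Contact with the set-back stop comes at jig x ≈ 66 mm, as predicted. I'll seat the packer on the board and release.

```bash
python3 -m creep '[[[0,0.5,0],0,0.3],[[0,0,0],0,0.3]]'; python3 -m creep '[[[0,0.5,0],0,0.3],[[0,0,0],0,0.3]]';python3 -m creep '[[[0,0.5,0],0,0.3],[[0,0,0],0,0.3]]'
```

```text
time: 11.15
position: [0.5683, -0.2639, 0.0536]
tool_rot: [-0.452, 0.545, -0.544, 0.451]
ft_force: [-3.4, 0.4, 1.8]
grip_width: 0.0358
time: 11.35
position: [0.5683, -0.2639, 0.0535]
tool_rot: [-0.452, 0.545, -0.544, 0.451]
ft_force: [-3.1, 1.0, 3.9]
grip_width: 0.0362
time: 11.55
position: [0.5683, -0.2639, 0.0535]
tool_rot: [-0.452, 0.544, -0.544, 0.451]
ft_force: [-5.3, 1.4, 7.3]
grip_width: 0.0355
```

```bash
python3 -m creep '[[[0,-0.7,-0.5],0,0.3],[[0,0,0],0,0.42],[[0,0,0],0,0.45],[[0,0,0],0,0.55],[[0,0,0],0,0.6],[[0,0,0],0,0.6]]'
python3 -m creep '[[[0,-5,0],0,0.6],[[0,-15,0],0,0.6],[[0,-20,0],0,0.6],[[0,-25,0],0,0.6],[[0,-25,0],0,0.6],[[0,-20,0],0,0.6],[[0,0,0],0,0.6]]'
```

```text
time: 12.15
position: [0.5686, -0.2641, 0.0531]
tool_rot: [0.452, -0.544, 0.544, -0.452]
ft_force: [-0.3, 0.3, -0.7]
grip_width: 0.0504
time: 12.85
position: [0.5707, -0.2656, 0.1679]
tool_rot: [0.451, -0.541, 0.547, -0.452]
ft_force: [0.2, 0.6, 0.3]
grip_width: 0.052
```

```bash
python3 -m creep '[[[-10,0,-30],0,0.3],[[-10,0,-40],0,0],[[-10,0,-40],0,0],[[-10,0,-30],0,0],[[-10,0,-5],0,0],[[0,0,0],0,0],[[0,0,0],0,0]]'
python3 -c "
from h import *
togo([.4393,-.1836,.022],-.182)
from rig import robot
for n in ('side','top'):
  c=robot.camera(n)['pixels'][:,:,::-1]
  cv2.imwrite('pics/%s11.png'%n,c)
c=cv2.imread('pics/side11.png');t=cv2.imread('pics/top11.png')
cv2.imwrite('pics/z11.png',np.hstack([cv2.resize(c[120:200,250:330],(400,400),interpolation=2),cv2.resize(t[150:250,270:370],(400,400),interpolation=2)]))"
```

```text
time: 13.55
position: [0.4369, -0.1893, 0.1635]
tool_rot: [0.452, -0.543, 0.545, -0.452]
ft_force: [-0.0, 0.0, -0.5]
grip_width: 0.0049
t 13.55 pos [ 0.4369 -0.1893  0.1635] ft [-0.   0.  -0.5] w 0.0049
axes x [-0.184 -0.983  0.001] y [ 0.002 -0.002 -1.   ] z [ 0.983 -0.184  0.003] q6 1.11
world d mm [   2.4    5.7 -141.5] tool d mm [ -6.2 141.5   0.9] turn about tool y -0.003
```

View pics/z11.png

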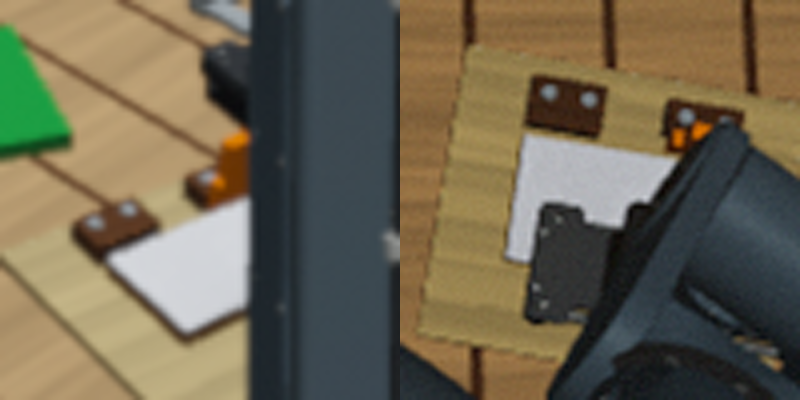

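The packer stands upright in the gap, at (235,165) in the side zoom and (695,133) in the top zoom. I'll overlay the predicted packer to check its placing.

Run:
```python
from fit import *
out=[]
for n,(x,y) in(("side",(280,130)),("top",(325,160))):
    im=cv2.imread(f"pics/{n}11.png")[y:y+40,x:x+40];k=10
    c=cv2.resize(im,None,fx=k,fy=k,interpolation=2)
    J=[.5131,-.1972,-.1824]
    for X,col in(([[60,-30,82-12],[72,-30,0]],0),):
        pts=[(60,-55+s,z) for s,z in((25,0),(25,34),(18,34),(18,70),(-18,70),(-18,34),(-25,34),(-25,0))]
        for dx in(0,12):
            L=np.array([(a+dx,b,z+12) for a,b,z in pts],float)/1e3
            p=(proj(n,rigid(L,J))-[x,y]+.5)*k-.5
            cv2.polylines(c,[p.round().astype(int)],True,(0,255,0) if dx==0 else (255,255,0),1)
    out.append(c)
cv2.imwrite("pics/z12.png",np.hstack(out))
```

```text
(no output)
```

View pics/z12.png

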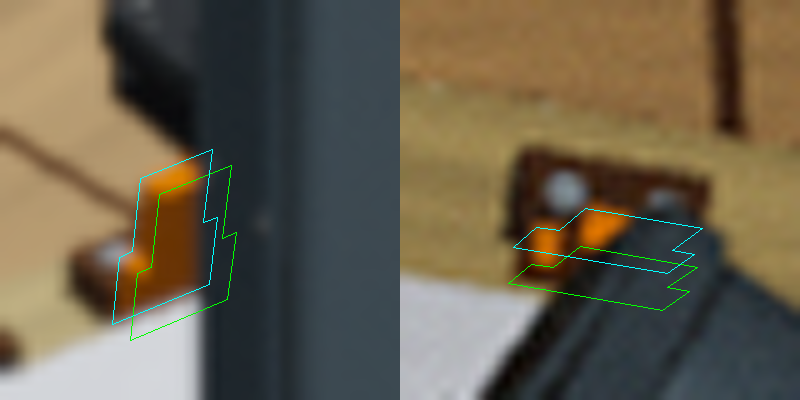

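```bash
python3 -m creep '[[[-5,20,0],0,0],[[0,35,0],0,0],[[0,35,0],0,0],[[0,30,0],0,0],[[0,0,0],0,0],[[0,0,0],0,0]]'
python3 -c "
from h import *
togo([.4393,-.1836,.020],-.182)"
```

```text
time: 14.25
position: [0.4367, -0.1838, 0.0429]
tool_rot: [-0.452, 0.544, -0.544, 0.452]
ft_force: [-0.9, -0.1, 0.5]
grip_width: 0.0002
t 14.25 pos [ 0.4367 -0.1838  0.0429] ft [-0.9 -0.1  0.5] w 0.0002
axes x [-0.184 -0.983 -0.   ] y [-0.  0. -1.] z [ 0.983 -0.184 -0.   ] q6 1.12
world d mm [  2.6   0.2 -22.9] tool d mm [-0.7 22.9  2.6] turn about tool y -0.003
```

```bash
python3 -m creep '[[[0,10,0],0,0],[[0,8,0],0,0],[[0,4,0],0,0],[[0,0,0],0,0],[[0,0,4],0,0],[[0,0,4],0,0],[[0,0,2],0,0],[[0,0,0],0,0]]'
python3 -c "
from h import *
togo([.4393,-.1836,.020],-.182)
from rig import robot
for n in ('side','top'):
  c=robot.camera(n)['pixels'][:,:,::-1]
  cv2.imwrite('pics/%s13.png'%n,c)
c=cv2.imread('pics/side13.png');t=cv2.imread('pics/top13.png')
cv2.imwrite('pics/z13.png',np.hstack([cv2.resize(c[120:220,240:340],(400,400),interpolation=2),cv2.resize(t[150:250,270:370],(400,400),interpolation=2)]))"
```

```text
time: 15.05
position: [0.4466, -0.1855, 0.0215]
tool_rot: [0.452, -0.544, 0.544, -0.452]
ft_force: [0.2, -0.8, 0.6]
grip_width: 0.0005
t 15.05 pos [ 0.4466 -0.1855  0.0215] ft [ 0.2 -0.8  0.6] w 0.0005
axes x [-0.184 -0.983  0.001] y [ 0.001 -0.001 -1.   ] z [ 0.983 -0.184  0.001] q6 1.13
world d mm [-7.3  1.9 -1.5] tool d mm [-0.5  1.5 -7.5] turn about tool y -0.003
```

View pics/z13.png

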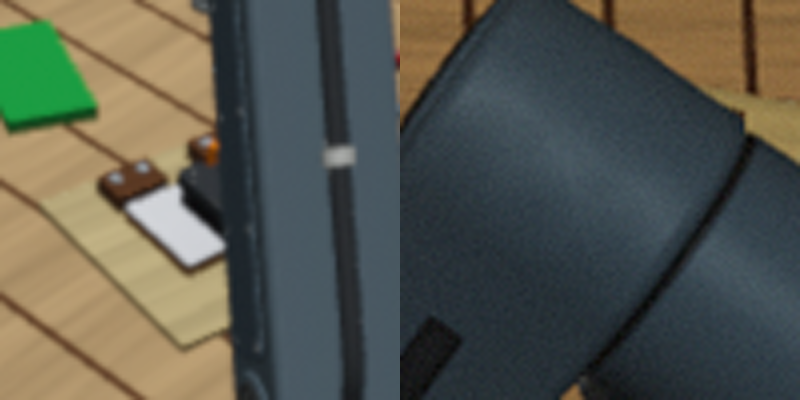

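The side zoom still shows the panel's left corner at (128,205) and the long stop at (130,182). I'll creep forward to find contact.

```bash
python3 -m creep '[[[0,1.5,2],0,0],[[0,0,2],0,0],[[0,0,2],0,0],[[0,0,0],0,0]]'; python3 -m creep '[[[0,0,1.5],0,0],[[0,0,1.5],0,0],[[0,0,0],0,0]]';python3 -m creep '[[[0,0,1.5],0,0],[[0,0,1.5],0,0],[[0,0,0],0,0]]'
```

```text
time: 15.55
position: [0.4522, -0.1865, 0.0197]
tool_rot: [0.452, -0.544, 0.544, -0.452]
ft_force: [0.3, -0.3, -0.2]
grip_width: 0.0006
time: 15.85
position: [0.455, -0.187, 0.0198]
tool_rot: [0.452, -0.544, 0.544, -0.452]
ft_force: [0.4, 0.5, -0.2]
grip_width: 0.0002
time: 16.15
position: [0.4566, -0.1867, 0.0197]
tool_rot: [-0.452, 0.545, -0.543, 0.451]
ft_force: [-3.8, 0.9, 3.3]
grip_width: 0.0005
```

```bash
python3 -m creep '[[[0,0,1],0,0],[[0,0,1],0,0],[[0,0,0],0,0]]'; python3 -m creep '[[[0,0,1],0,0],[[0,0,1],0,0],[[0,0,0],0,0]]';python3 -m creep '[[[0,0,1],0,0],[[0,0,0],0,0]]'
```

```text
time: 16.45
position: [0.4597, -0.1877, 0.0197]
tool_rot: [0.452, -0.544, 0.544, -0.452]
ft_force: [-2.1, 0.9, 1.5]
grip_width: 0.0008
time: 16.75
position: [0.4622, -0.1884, 0.0197]
tool_rot: [0.451, -0.544, 0.544, -0.452]
ft_force: [-0.7, 0.1, -0.1]
grip_width: 0.0005
time: 16.95
position: [0.463, -0.1885, 0.0197]
tool_rot: [0.452, -0.544, 0.544, -0.452]
ft_force: [-1.1, 0.8, 0.7]
grip_width: 0.0003
```

```bash
python3 -m creep '[[[0,0,1],0,0],[[0,0,0],0,0]]'; python3 -m creep '[[[0,0,1],0,0],[[0,0,0],0,0]]';python3 -m creep '[[[0,0,0.5],0,0],[[0,0,0],0,0]]'
```

```text
time: 17.15
position: [0.4637, -0.1886, 0.0197]
tool_rot: [0.452, -0.544, 0.544, -0.452]
ft_force: [-0.2, 0.0, -0.2]
grip_width: 0.0006
time: 17.35
position: [0.464, -0.1884, 0.0197]
tool_rot: [-0.452, 0.545, -0.544, 0.451]
ft_force: [-4.5, 0.7, 1.2]
grip_width: 0.0007
time: 17.55
position: [0.4641, -0.1883, 0.0197]
tool_rot: [-0.452, 0.545, -0.543, 0.451]
ft_force: [-4.8, 0.1, 2.8]
grip_width: 0.0006
```

```bash
python3 -m creep '[[[0,0,0.5],0,0],[[0,0,0],0,0],[[0,0,0],0,0]]'; python3 -m creep '[[[0,0,0.5],0,0],[[0,0,0],0,0],[[0,0,0],0,0]]'
python3 -c "
from h import *
togo([.4393,-.1836,.020],-.182)
from rig import robot
c=robot.camera('side')['pixels'][:,:,::-1]
cv2.imwrite('pics/side14.png',c)
cv2.imwrite('pics/z14.png',cv2.resize(c[140:190,260:310],(600,600),interpolation=2))"
```

```text
time: 17.85
position: [0.4643, -0.1882, 0.0197]
tool_rot: [-0.452, 0.545, -0.543, 0.451]
ft_force: [-5.2, 1.1, 3.5]
grip_width: 0.0003
time: 18.15
position: [0.4644, -0.1881, 0.0197]
tool_rot: [-0.452, 0.545, -0.543, 0.451]
ft_force: [-6.4, 1.4, 3.9]
grip_width: 0.0002
t 18.15 pos [ 0.4644 -0.1881  0.0197] ft [-6.4  1.4  3.9] w 0.0002
axes x [-0.184 -0.983 -0.001] y [-0.003  0.002 -1.   ] z [ 0.983 -0.184 -0.003] q6 1.15
world d mm [-25.1   4.5   0.3] tool d mm [  0.2  -0.2 -25.5] turn about tool y -0.003
```

View pics/z14.png

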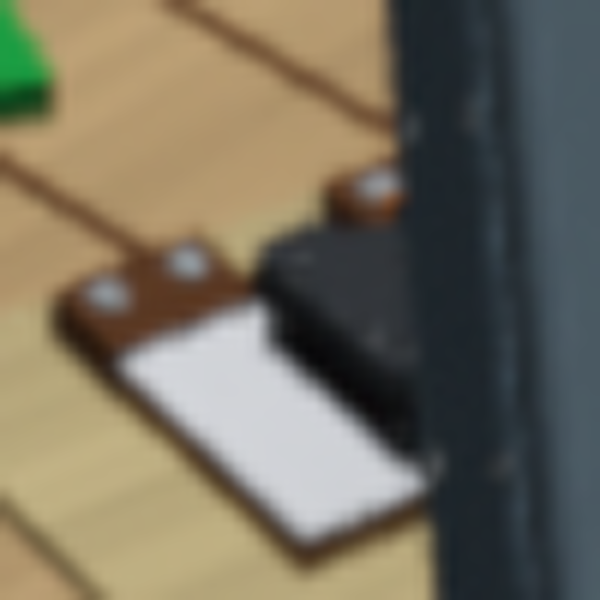

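The panel's edge now meets the long stop with no gap, along (120,355)–(255,300). I'll raise the push to 10 N.

```bash
python3 -m creep '[[[0,0,1],0,0],[[0,0,0],0,0],[[0,0,0],0,0]]'; python3 -m creep '[[[0,0,0.5],0,0],[[0,0,0],0,0],[[0,0,0],0,0],[[0,0,0],0,0]]'; python3 -m creep '[[[0,0,0],0,0],[[0,0,0],0,0],[[0,0,0],0,0],[[0,0,0],0,0]]'
```

```text
time: 18.5
position: [0.4644, -0.188, 0.0197]
tool_rot: [-0.453, 0.546, -0.542, 0.451]
ft_force: [-8.8, -0.6, 4.3]
grip_width: -0.0
time: 18.9
position: [0.4644, -0.188, 0.0197]
tool_rot: [-0.453, 0.546, -0.542, 0.451]
ft_force: [-8.9, -0.1, 6.3]
grip_width: 0.0003
time: 19.3
position: [0.4644, -0.188, 0.0197]
tool_rot: [-0.453, 0.546, -0.542, 0.451]
ft_force: [-9.0, -1.0, 5.1]
grip_width: 0.0003
```

```bash
python3 -m creep '[[[0,-0.5,0.4],0,0],[[0,0,0],0,0],[[0,0,0],0,0]]'
python3 -c "
from h import *
togo([.4393,-.1836,.020],-.182)
from rig import robot
S=[]
for n,(x,y) in (('side',(250,135)),('top',(270,150))):
  c=robot.camera(n)['pixels'][:,:,::-1]
  cv2.imwrite('pics/%s15.png'%n,c);S.append(cv2.resize(c[y:y+100,x:x+100],(400,400),interpolation=2))
cv2.imwrite('pics/z15.png',np.hstack(S));o=robot.get_obs();print(o['moment'],o['ft_force'])"
```

```text
time: 19.6
position: [0.4644, -0.188, 0.0198]
tool_rot: [-0.453, 0.546, -0.541, 0.451]
ft_force: [-9.2, -2.4, 2.8]
grip_width: 0.0005
t 19.6 pos [ 0.4644 -0.188   0.0198] ft [-9.2 -2.4  2.8] w 0.0005
axes x [-0.183 -0.983 -0.002] y [-0.007  0.003 -1.   ] z [ 0.983 -0.183 -0.007] q6 1.15
world d mm [-25.1   4.4   0.2] tool d mm [  0.3  -0.1 -25.5] turn about tool y -0.002
[-0.21588626  1.7048203  -0.04314273] [-10.53218864  -0.9134609    2.45280277]
```

View pics/z15.png

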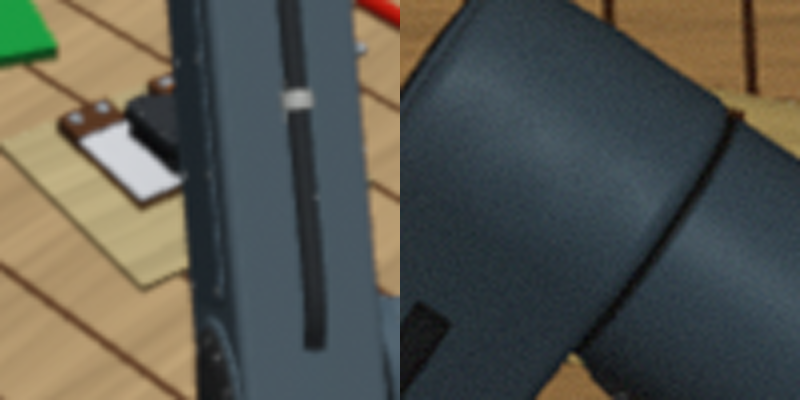

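The arm hides the packer end from both cameras. There is plenty of time left, so I'll back off, look with a clear view, then return and press again.

```bash
python3 -m creep '[[[0,0,-5],0,0],[[0,0,-15],0,0],[[0,-20,-10],0,0],[[0,-40,0],0,0],[[0,-40,0],0,0],[[-40,-20,0],0,0],[[-45,0,0],0,0],[[-45,0,0],0,0]]'
python3 -m creep '[[[-45,0,0],0,0],[[-45,0,0],0,0],[[-45,0,0],0,0],[[-45,0,0],0,0],[[-30,0,0],0,0],[[0,0,0],0,0]]'
python3 -c "
from h import *
togo([.4393,-.1836,.140],-.182)
from rig import robot
S=[]
for n,(x,y) in (('side',(250,130)),('top',(280,155))):
  c=robot.camera(n)['pixels'][:,:,::-1]
  cv2.imwrite('pics/%s16.png'%n,c);S.append(cv2.resize(c[y:y+80,x:x+80],(400,400),interpolation=2))
cv2.imwrite('pics/z16.png',np.hstack(S))"
```

```text
time: 20.5
position: [0.4656, -0.0559, 0.142]
tool_rot: [0.449, -0.542, 0.547, -0.453]
ft_force: [1.0, 0.1, -1.2]
grip_width: 0.0003
time: 21.1
position: [0.5039, 0.1544, 0.141]
tool_rot: [0.451, -0.542, 0.544, -0.455]
ft_force: [-0.8, -0.1, 0.0]
grip_width: 0.0002
t 21.1 pos [0.5039 0.1544 0.141 ] ft [-0.8 -0.1  0. ] w 0.0002
axes x [-0.179 -0.984 -0.003] y [ 0.007  0.002 -1.   ] z [ 0.984 -0.179  0.007] q6 1.83
world d mm [ -64.6 -338.    -1. ] tool d mm [ 3.441e+02 -2.000e-01 -2.900e+00] turn about tool y 0.002
```

View pics/z16.png

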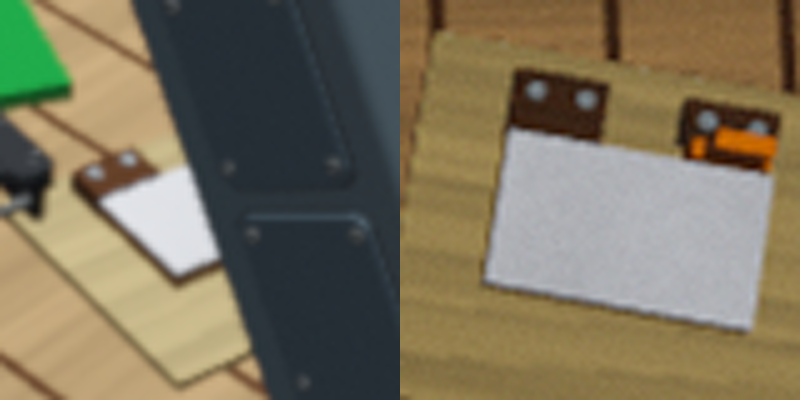

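The top view shows the panel flush on the long stop, along (508,130)–(603,142), and on the packer, along (688,158)–(772,172). I'll check the packer's centring by projection.

Run:
```python
from fit import *
J=[.5131,-.1972,-.1824];n="top";x,y=280,155;k=10
im=cv2.imread("pics/top16.png")[y:y+80,x:x+80];c=cv2.resize(im,None,fx=k,fy=k,interpolation=2)
def poly(P,col):
    p=(proj(n,rigid(np.array(P)/1e3,J))-[x,y]+.5)*k-.5
    cv2.polylines(c,[p.round().astype(int)],True,col,1)
def box(x0,x1,y0,y1,z,col): poly([[x0,y0,z],[x1,y0,z],[x1,y1,z],[x0,y1,z]],col)
box(60,72,-80,-30,46,(0,255,0));box(60,72,-73,-37,82,(255,255,0))
box(72,100,-85,-25,34,(255,0,255));box(60,100,25,85,34,(255,0,255));box(-40,60,-87,83,30,(0,0,255))
cv2.imwrite("pics/z17.png",c[100:400,200:550][:, :]) ; cv2.imwrite("pics/z17.png",cv2.resize(c[100:400,200:550],None,fx=2,fy=2))
```

```text
(no output)
```

View pics/z17.png

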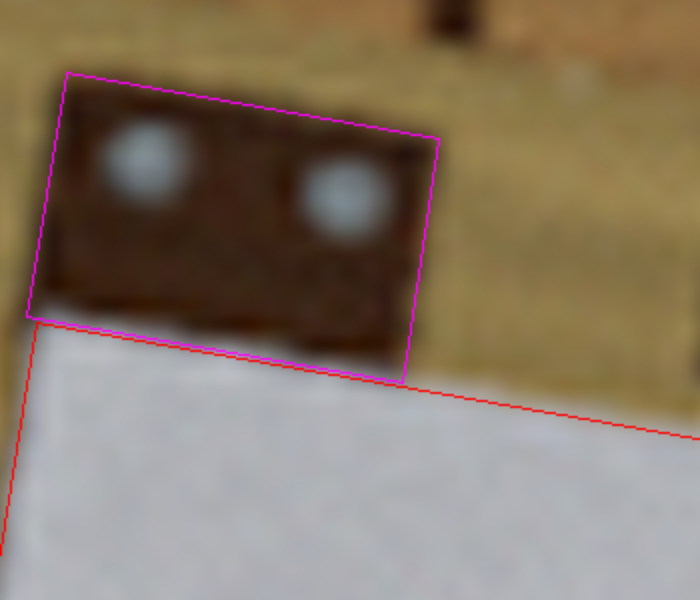

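Run:
```python
from fit import *
J=[.5135,-.1972,-.1824];n="top";x,y=325,165;k=15
im=cv2.imread("pics/top16.png")[y:y+40,x:x+40];c=cv2.resize(im,None,fx=k,fy=k,interpolation=2)
def box(x0,x1,y0,y1,z,col):
    P=[[x0,y0,z],[x1,y0,z],[x1,y1,z],[x0,y1,z]]
    p=(proj(n,rigid(np.array(P)/1e3,J))-[x,y]+.5)*k-.5
    cv2.polylines(c,[p.round().astype(int)],True,col,1)
box(60,72,-80,-30,46,(0,255,0));box(60,72,-73,-37,82,(255,255,0))
box(72,100,-85,-25,34,(255,0,255));box(-40,60,-87,83,30,(0,0,255))
cv2.imwrite("pics/z18.png",c)
```

```text
(no output)
```

View pics/z18.png

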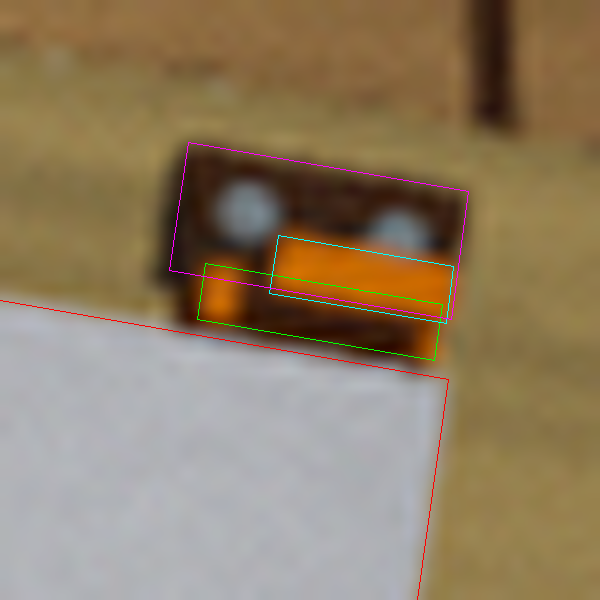

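The packer matches the centred, square prediction to about 1 mm. I'll go back and press again.

```bash
python3 -m creep '[[[40,0,0],0,0],[[50,0,0],0,0],[[50,0,0],0,0],[[50,0,0],0,0],[[50,0,0],0,0],[[50,0,0],0,0],[[40,0,-4],0,0],[[14,0,-4],0,0]]'
python3 -m creep '[[[0,0,0],0,0],[[0,0,0],0,0]]'
python3 -c "
from h import *
togo([.4393,-.1836,.020],-.182)"
```

```text
time: 22.0
position: [0.4295, -0.1921, 0.1407]
tool_rot: [0.45, -0.544, 0.547, -0.45]
ft_force: [0.5, 0.1, 0.4]
grip_width: 0.0005
time: 22.2
position: [0.4292, -0.1868, 0.1403]
tool_rot: [0.451, -0.545, 0.545, -0.451]
ft_force: [-0.2, 0.3, -0.2]
grip_width: 0.0004
t 22.2 pos [ 0.4292 -0.1868  0.1403] ft [-0.2  0.3 -0.2] w 0.0004
axes x [-0.187 -0.982 -0.   ] y [ 0.  0. -1.] z [ 0.982 -0.187  0.   ] q6 1.11
world d mm [  10.1    3.2 -120.3] tool d mm [ -5.  120.3   9.2] turn about tool y -0.006
```

```bash
python3 -m creep '[[[-4,20,0],-0.006,0],[[0,35,0],0,0],[[0,35,0],0,0],[[0,20,0],0,0],[[0,9,0],0,0],[[0,0,8],0,0],[[0,0,0],0,0],[[0,0,0],0,0]]'
python3 -c "
from h import *
togo([.4644,-.188,.020],-.182)"
```

```text
time: 23.0
position: [0.4397, -0.1841, 0.0224]
tool_rot: [0.453, -0.541, 0.544, -0.454]
ft_force: [0.3, 1.1, 0.1]
grip_width: 0.0002
t 23.0 pos [ 0.4397 -0.1841  0.0224] ft [0.3 1.1 0.1] w 0.0002
axes x [-0.177 -0.984  0.001] y [ 0.003 -0.002 -1.   ] z [ 0.984 -0.177  0.003] q6 1.12
world d mm [24.7 -3.9 -2.4] tool d mm [-0.6  2.4 25. ] turn about tool y 0.004
```

```bash
python3 -m creep '[[[0,1,5],0.004,0],[[0,0,6],0,0],[[0,0,5],0,0],[[0,0,3],0,0],[[0,0,2],0,0],[[0,0,1.5],0,0],[[0,0,0],0,0],[[0,0,0],0,0]]'
python3 -m creep '[[[0,0,1],0,0],[[0,0,1],0,0],[[0,0,0],0,0],[[0,0,0],0,0]]'
```

```text
time: 23.8
position: [0.4602, -0.1876, 0.0202]
tool_rot: [-0.452, 0.544, -0.543, 0.452]
ft_force: [-0.9, 0.3, 0.6]
grip_width: 0.0007
time: 24.2
position: [0.4625, -0.1882, 0.0203]
tool_rot: [-0.452, 0.544, -0.544, 0.452]
ft_force: [-0.7, 0.1, -0.3]
grip_width: 0.0001
```

```bash
python3 -m creep '[[[0,0,1],0,0],[[0,0,1],0,0],[[0,0,0],0,0],[[0,0,0],0,0]]'; python3 -m creep '[[[0,0,1],0,0],[[0,0,0],0,0],[[0,0,0],0,0]]'; python3 -m creep '[[[0,0,1],0,0],[[0,0,0],0,0],[[0,0,0],0,0]]'
```

```text
time: 24.6
position: [0.4642, -0.1884, 0.0202]
tool_rot: [-0.452, 0.544, -0.543, 0.452]
ft_force: [-0.4, -0.1, 0.8]
grip_width: 0.0001
time: 24.9
position: [0.4643, -0.1883, 0.0202]
tool_rot: [-0.453, 0.544, -0.543, 0.452]
ft_force: [-5.2, -1.4, 2.1]
grip_width: 0.0004
time: 25.2
position: [0.4643, -0.1883, 0.0202]
tool_rot: [-0.453, 0.545, -0.542, 0.452]
ft_force: [-6.7, -2.2, 3.7]
grip_width: 0.0006
```

```bash
python3 -m creep '[[[0.4,-0.4,1],0,0],[[0,0,0],0,0],[[0,0,0],0,0]]'; python3 -m creep '[[[0,0,0.7],0,0],[[0,0,0],0,0],[[0,0,0],0,0]]'; python3 -m creep '[[[0,0,0],0,0],[[0,0,0],0,0]]'
cat > avg.py <<'E'
from rig import robot
import numpy as np
F=[]
for i in range(6): robot.camera("side");F.append(robot.get_obs()["ft_force"])
f=np.mean(F,0);print(f,"along jig x",f@[-.983,.182,0],np.std(F,0),robot.get_obs()["time"])
E
python3 avg.py
```

```text
time: 25.5
position: [0.4644, -0.1883, 0.0202]
tool_rot: [-0.453, 0.546, -0.541, 0.451]
ft_force: [-7.3, -2.2, 1.5]
grip_width: 0.0004
time: 25.8
position: [0.4644, -0.1883, 0.0202]
tool_rot: [-0.454, 0.546, -0.541, 0.451]
ft_force: [-9.5, -3.6, 2.5]
grip_width: 0.0004
time: 26.0
position: [0.4644, -0.1883, 0.0202]
tool_rot: [-0.454, 0.546, -0.541, 0.451]
ft_force: [-10.4, -2.0, 3.6]
grip_width: 0.0006
[-9.19513188 -2.8081507   3.09216088] along jig x 8.527731214232535 [0.44269618 0.29085638 0.3811919 ] 26.3
```

```bash
python3 -m creep '[[[0.7,-0.2,0.7],0,0],[[0,0,0],0,0],[[0,0,0],0,0],[[0,0,0],0,0]]'; python3 avg.py
```

```text
time: 26.7
position: [0.4644, -0.1883, 0.0202]
tool_rot: [-0.454, 0.547, -0.54, 0.451]
ft_force: [-8.9, -1.2, 1.6]
grip_width: 0.0006
[-9.28571442 -1.04233171  2.59579015] along jig x 8.938152901219732 [0.3759238  0.32088436 0.56573765] 27.0
```

```bash
python3 -m creep '[[[0.8,0,0.7],0,0],[[0,0,0],0,0],[[0,0,0],0,0],[[0,0,0],0,0]]'; python3 avg.py
```

```text
time: 27.4
position: [0.4644, -0.1883, 0.0202]
tool_rot: [-0.454, 0.547, -0.54, 0.451]
ft_force: [-8.5, 0.8, 4.6]
grip_width: 0.0004
[-9.15036518  0.87468143  4.00122423] along jig x 9.154000987461167 [0.40227261 0.51934745 0.35594368] 27.7
```

```bash
python3 -m creep '[[[0,-0.2,0.6],0,0],[[0,0,0],0,0],[[0,0,0],0,0],[[0,0,0],0,0]]'; python3 avg.py
python3 - <<'E'
from rig import robot
import cv2
c=robot.camera("side")["pixels"][:,:,::-1];cv2.imwrite("pics/z20.png",cv2.resize(c[120:220,220:320],(600,600),interpolation=2))
E
```

```text
time: 28.1
position: [0.4643, -0.1883, 0.0202]
tool_rot: [-0.454, 0.548, -0.539, 0.451]
ft_force: [-10.4, -0.1, 3.1]
grip_width: 0.0006
[-10.21785318   0.26616205   3.27696748] along jig x 10.092591164265844 [0.35403109 0.20790141 0.3401342 ] 28.4
```

View pics/z20.png

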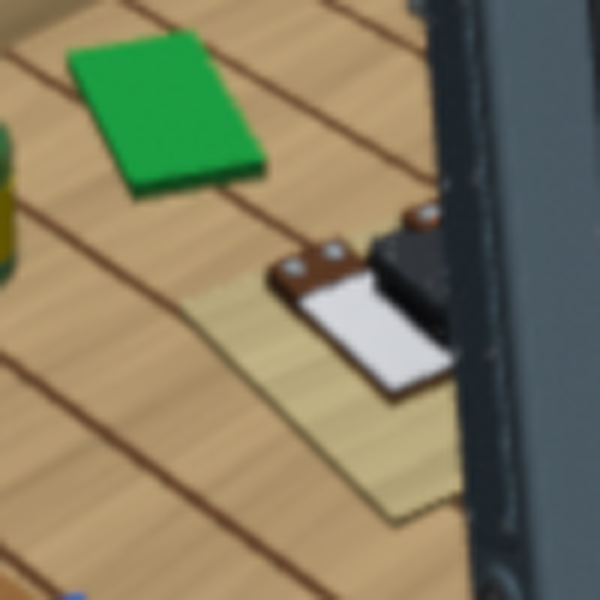

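The panel is still flush on the long stop, along (300,300)–(365,272), and the push holds steady at 10.1 N. I'm handing in.

```bash
python3 -c "
from rig import robot
print(robot.hand_in())"
```

```text
the job is handed in; nothing more can be done
None
```

The job is done and handed in at about 28.5 s. The orange packer stands in the gap against the set-back stop. The panel sits flush on both the packer and the longer stop, and the closed fingers are still pressing it by its near edge.

- **Packer:** A clear top view after the first push matched the packer being square to the short stop and centred on it to about 1 mm.
- **Panel:** The same view showed no gap at either the long stop or the packer.
- **Extra step:** I backed off once to take that view, because the arm hides the packer end while it is pressing. I then pushed again to the same TCP position, within 0.1 mm.
- **Push:** The last averaged force was 10.1 N along the jig's x axis, with a spread of about 0.35 N. Friction adds about 3 N pressing down on the panel's edge.
- **Not checked:** During the final press I could see only the long-stop side; it was still flush. I could not see the packer end again.
- **Other items:** The blue and grey packers stayed in the rack, and nothing else looked disturbed in the views I took.

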